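# Earth-leakage trip test on the setter's bench console

### The arm

A 6-joint arm with a two-finger parallel gripper is mounted at the origin on the work surface. World frame = base frame: x ahead of the robot, y to its left, z up, the work surface at z = 0. Lengths are in m, angles in rad, forces in N, time in s.
With the tool pointing down it reaches from about 0.3 to 0.825 m from the base axis. Payload 5.4 kg.
Tool frame: the origin (TCP) lies at the very end of the fingers, on their centre line; the grasp point (between the pads) lies 19 mm behind it; z points along the fingers, x is the direction in which the jaws open and shut, and the axes are right-handed (so a half turn about z gives the same grasp; the last joint's range is limited). The gripper opens to 92 mm and grips with 3 to 60 N. Pads are 20 mm wide; open, the fingers measure 128 mm over their backs; the gripper's body (75 mm by 189 mm) begins 69 mm behind the grasp point.
Start: joints at [-1.507, 0.158, 1.597, -0, 1.386, -0.21], TCP at [0.155, -0.554, 0.215] pointing down, gripper open.
Joint ranges: [-2.91, 2.91], [-0.94, 2.29], [0.18, 2.7], [-1.29, 4.43], [0.17, 2.64], [-3, 3]. Speed limits (rad/s): [2.57, 2.57, 3.14, 3.14, 3.14, 3.14].

### API

Orientations are given as a rotation vector (axis times angle).
In Python, from workcell import bot gives the robot as it stands. Calls block until the motion is done:
- bot.goto(position, orientation): joint-space move of the TCP to a pose.
- bot.line_to(position, rot=None, max_speed=0.15): straight line of the TCP; rot=None keeps the orientation; max_speed is the mean speed in m/s.
- bot.set_joints(angles): joint-space move.
- bot.set_gripper(opening, newtons=None): opening from 0.0 (shut) to 1.0 (fully open); newtons is the grip in N (None keeps the last); returns when the fingers have stopped.
- bot.hold(seconds).
- bot.inverse_kinematics(position, orientation): joint angles nearest the present ones, or None.
- bot.read_camera(name): name is "scene" or "top" or "wrist"; returns a dict with "pixels" (384x512x3 uint8, blue, green, red), "fx", "fy", "cx", "cy" (pixels), "R" (3x3) and "t" (3): a world point X has camera coordinates R X + t. Camera axes: x right, y down, z forward; pixel columns grow to the right and rows downward; lengths in m; the calibration is good to about 2 mm. A picture is of the moment at which its call begins. There is no depth.
A pose or a line that the arm cannot do raises bot.MotionError and nothing moves.
- bot.job_done(): hands the job in, once; it reports no verdict.
Readings, each from a call of its own:
- bot.current_clock(): time.
- bot.current_joints(): joint angles.
- bot.current_joint_vel(): joint speeds.
- bot.current_effort(): joint torques, N m.
- bot.current_ee_pos(): TCP position.
- bot.current_tool_rot(): TCP orientation.
- bot.current_contact_force(): force on the tool from outside, world axes, zero at the start.
- bot.current_ft_torque(): the same for the moment, N m.
- bot.current_opening(): opening from 0.0 (shut) to 1.0 (fully open).
Only numpy, scipy, OpenCV 4.12 (cv2) and the standard library are available. Lean on these libraries where they do the work, as an engineer would, in place of code of your own. Each camera call takes 0.05 s, during which the arm holds its last target.

### The job

Do the monthly earth-leakage test on the bench power console, whose clear flap stands open: press the yellow test button until the blue breaker lever beside it drops, lift that lever back up until it latches, then swing the flap fully shut. Leave the three small black breakers switched on, and do not shift the things lying about on the bench.

Things in the scene. Friction and masses are not known exactly. Their poses are not given: they have to be found in the camera images.
- console: Grey steel bench power console, fixed, 250 wide (y) x 210 deep (x) x 99 mm high. Origin: centre of its base; x to its rear, z up. The face slopes up to the rear at 0.314 rad, from 45 mm high at x = -100 to 99 mm at x = +65 mm; behind is a level top. Two places on the face, centred at y = +36 and -36 mm, hold the wide breaker and the three small ones, either way round.
- rcd: Wide white breaker, 72 mm (y), 45 mm long up the slope, 4 mm proud of the face. Frame: the console's (level, same yaw), moved along y only; centre of its front surface at (-21, 0, +75) mm. Blue lever at y = +12, yellow button at y = -24 mm. Round the breaker row a surround 32 mm high stands on the face left and right (inner sides at console y = +-91 mm) and at the rear; the front is open.
- test_top (a point): Centre of the top of the round yellow test button, 14 mm across, 7 mm proud of the wide breaker's front; pressed square to the sloping face. From its centre it is 22 mm in y to the lever's near side, at least 34 mm to the nearest small lever and 31 mm to the surround.
- test_button (a joint): How far the test button is pressed, m: 0 out, 0.005 fully in. Sprung: 2 N to start, 6 N fully in. It trips the breaker at about 3 mm: the lever then drops by itself at once. It dips by itself for a moment as the lever is pushed home, and must be out for the lever to latch.
- lever_tip (a point): Middle of the end of the blue lever (white line at its end), a paddle 28 mm wide (y) and 8 mm thick; moves with it. The lever turns about an axis along y, 32 mm from this point and 10 mm under the breaker's front surface; it stands 18 to 22 mm proud of the front.
- rcd_lever (a joint): Blue lever, rad: about 0.01 up (on, latched, leaning 0.5 rad to the rear from the face's normal), 1.0 dropped (leaning 0.5 rad to the front); its tip travels 31 mm. When tripped a spring (3 N at the tip) drops it. Push it up by its lower, front side (5 to 12 N): it latches only at the very top, against a stop at -0.07; let go sooner it drops again.
- flap (a joint): Clear blue-framed flap, rad: 0 shut (parallel to the sloping face, 34 mm above it, on the surround), grows as it swings up and to the rear; 1.89 upright, stop at 2.7. It starts open at 2.35 to 2.65. 113 mm from hinge to free edge, 196 wide, 4 thick, 110 g; a stiff hinge holds it where it is left: about 1.5 N at the free edge swings it.
- flap_hinge (a point): Middle of the flap's hinge line (along the console's y), at the top of the surround's rear bar, fixed to the console.
- flap_edge (a point): Middle of the flap's free edge, on its outer side (top when shut, rear when open); a blue finger tab 70 mm wide sticks out 12 mm beyond it. A 14 mm lip along the edge points inwards.
- mcb1 (a joint): Black lever of the first (leftmost) small breaker, rad: 0 on (up), 1 off. 10 mm wide, stands 12 mm proud, in the other place on the console: at y = +9 mm from that place's centre (beyond it a blank module, y = +27 mm).
- mcb2 (a joint): The same, middle small breaker, y = -9 mm from its place's centre.
- mcb3 (a joint): The same, right small breaker, y = -27 mm from its place's centre.
- loupe: Folded steel loupe 50 x 28 x 18 mm, loose, lying on the level top of the console behind the flap. Origin: centre of its underside.
- caliper: Caliper 200 mm long, 14 mm high, loose on the bench just in front of the console. Origin: underside.
- stones: Clear sorting box 115 x 75 x 26 mm, loose on the bench to the right of the console. Origin: centre of its underside.
- vise: Engraver's ball vise, 100 mm across, 102 mm high, standing in the round aluminium tray at the left. Origin: centre of its underside.
- graver: Graver with wooden handle, 110 mm long, lying in the tray. Origin: underside.
- handpiece: Rotary handpiece 130 mm long, 22 mm high, loose on the bench at the right. Origin: underside.
- brush: Bench brush 160 mm long, loose on the bench at the right. Origin: underside.

How it is judged:
On the way, in this order (a step that is already met when the one before it is completed fails the run):
1. the test button is pressed and the lever has dropped (value of joint test_button above 0.002 m and value of joint rcd_lever above 0.8 rad), for 0.02 s.
2. the lever is lifted fully up again with the button out (value of joint rcd_lever below 0.08 rad and value of joint test_button below 0.001 m), for 0.2 s.
3. the flap is swung shut (value of joint flap below 0.06 rad), for 0.1 s.
At the end, for the whole second after the job is handed in: The flap is shut (within 0.06 rad, about 7 mm at its free edge), the blue lever is latched up (within 0.08 rad), the test button is out (within 1 mm) and the three small black levers are still up (within 0.25 rad) (all of step 2 and value of joint flap below 0.06 rad and value of joint each of mcb1, mcb2, mcb3 below 0.25 rad); the robot touches nothing.
It fails at once if a small breaker is switched off (value of joint any of mcb1, mcb2, mcb3 above 0.3 rad).
It fails at once if a loose thing on the bench or console is moved more than 25 mm (distance of any of loupe, caliper, stones, vise, graver, handpiece, brush from where it was at the start of the episode above 0.025 m).
It also fails if it takes over 51 s, if anything falls off the work surface, if the arm or the gripper's body presses on something with over 40 N, if the wrist force passes 120 N, or if a joint passes its speed limit or range.

## Working session

There is one attempt and no reset: what is moved stays moved. The work goes in short steps, each a Python script; the robot and the scene stay as the last script left them, time stands still between calls to the robot, and variables do not carry over. Pictures are saved under pics/ and viewed, and the job is handed in when it is done.

```bash
ls; mkdir -p pics
python3 - <<'E'
from workcell import bot
import cv2
for n in ("scene","top","wrist"):
    c=bot.read_camera(n); cv2.imwrite(f"pics/{n}0.png",c["pixels"]); print(n,c["fx"],c["cx"],c["cy"],c["R"],c["t"])
print(bot.current_clock(),bot.current_tool_rot(),bot.current_opening())
E
```

```text
pics
scene 364.682932761692 254.2857549617648 188.07756994093864 [[-0.70210706  0.71206347 -0.00336072]
 [ 0.54723596  0.53655244 -0.64237395]
 [-0.45560782 -0.45285439 -0.76638399]] [ 0.38064766 -0.22341977  1.42499127]
top 402.91977512744313 250.06141586334715 189.498863513445 [[-0.06816544 -0.99766163  0.00497491]
 [-0.97367223  0.0654375  -0.21835825]
 [ 0.21752211 -0.01972842 -0.975856  ]] [0.02350702 0.53285145 1.2286303 ]
wrist 327.9773810223364 258.8521500584127 194.27221508854396 [[ 2.70750125e-01 -9.62649216e-01 -9.25981656e-04]
 [-9.26627913e-01 -2.60879377e-01  2.70744643e-01]
 [-2.60873688e-01 -7.24461056e-02 -9.62650757e-01]] [-0.57184735 -0.03037427  0.39018426]
0.15 [-2.50299886e+00  1.89678909e+00  1.42072708e-03] 0.9962543727390408
```

View pics/scene0.png

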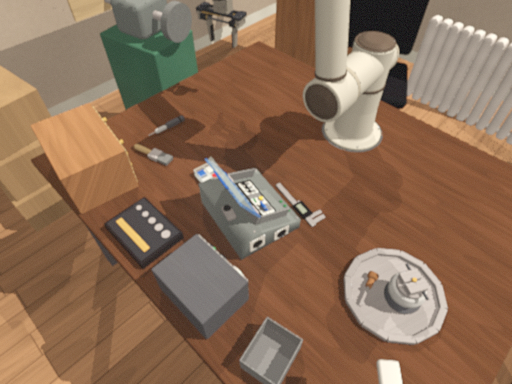

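View pics/top0.png

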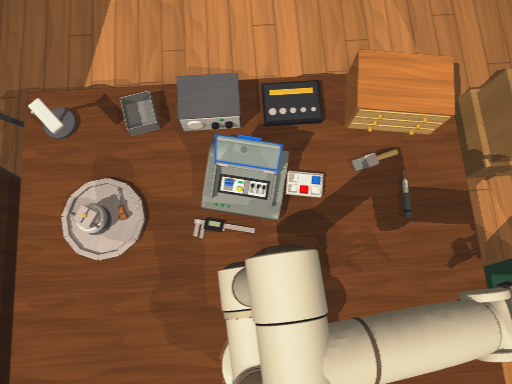

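View pics/wrist0.png

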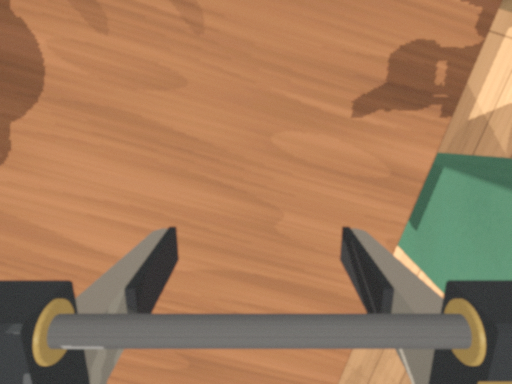

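The scene and top views show the console in the upper middle: top view about (205-290, 135-220), flap open, RCD on the left half and black MCBs on the right. The caliper is at (225,228) and the stones box at (305,184). I'll zoom in.

Run:
```python
import cv2
a=cv2.imread("pics/top0.png")[125:245,185:335]; cv2.imwrite("pics/topz.png",cv2.resize(a,None,fx=5,fy=5,interpolation=cv2.INTER_CUBIC))
a=cv2.imread("pics/scene0.png")[150:260,180:330]; cv2.imwrite("pics/scz.png",cv2.resize(a,None,fx=5,fy=5,interpolation=cv2.INTER_CUBIC))
```

```text
(no output)
```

View pics/topz.png

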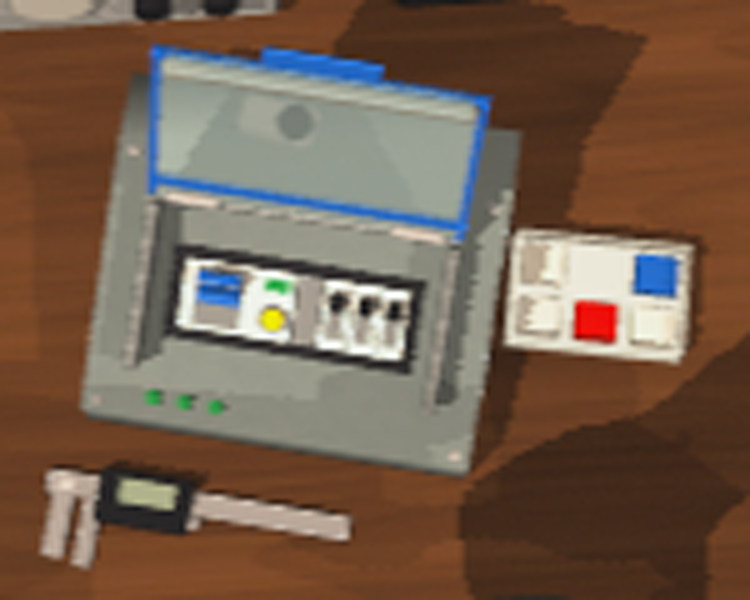

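View pics/scz.png

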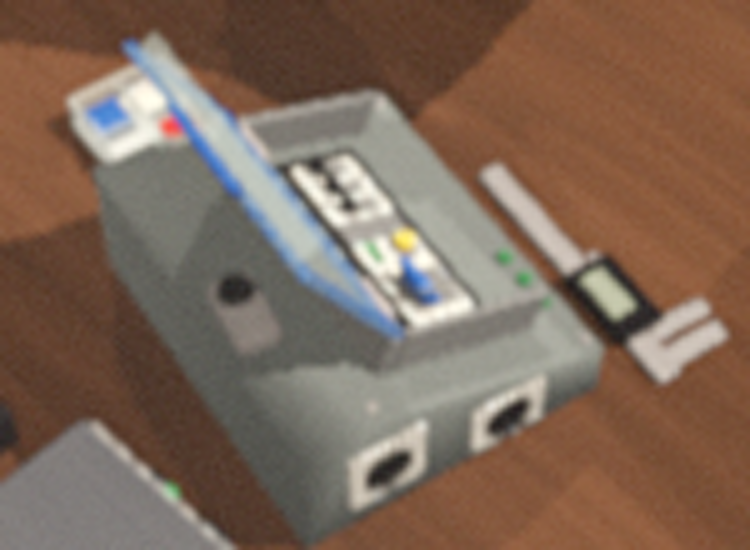

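```bash
cat > h.py <<'E'
import numpy as np, cv2
from scipy.spatial.transform import Rotation as Ro
def ray(c,px):
    d=c["R"].T@np.array([(px[0]-c["cx"])/c["fx"],(px[1]-c["cy"])/c["fy"],1.0])
    return -c["R"].T@c["t"], d
def onz(c,px,z):
    o,d=ray(c,px); return o+d*(z-o[2])/d[2]
def proj(c,X):
    p=c["R"]@np.asarray(X)+c["t"]; return np.array([c["cx"]+c["fx"]*p[0]/p[2],c["cy"]+c["fy"]*p[1]/p[2]])
def tri(c1,p1,c2,p2):
    A=[];b=[]
    for c,p in ((c1,p1),(c2,p2)):
        o,d=ray(c,p); d/=np.linalg.norm(d); P=np.eye(3)-np.outer(d,d); A.append(P); b.append(P@o)
    return np.linalg.lstsq(np.vstack(A),np.hstack(b),rcond=None)[0]
E
python3 - <<'E'
from h import *
from workcell import bot
c=bot.read_camera("top"); s=bot.read_camera("scene")
z=lambda x,y:(185+(x+.5)/5-.5,125+(y+.5)/5-.5)
L=onz(c,z(83,412),.044);Rr=onz(c,z(468,473),.044)
print(L,Rr,np.linalg.norm(L-Rr))
b=onz(c,z(273,319),.0817);print("btn",b)
print("btn tri",tri(c,z(273,319),s,(180+405.5/5-.5,150+240.5/5-.5)))
d=Rr-L;yaw=np.arctan2(d[0],-d[1]);print("yaw",yaw)
T=bot.current_ee_pos();Rt=Ro.from_rotvec(bot.current_tool_rot()).as_matrix()
w=bot.read_camera("wrist");print("cam in tool",Rt.T@(-w["R"].T@w["t"]-T),"axes\n",Rt.T@w["R"].T)
E
```

```text
[0.48975696 0.14703953 0.044     ] [ 0.43391187 -0.09560357  0.044     ] 0.24898664546437407
btn [0.53393509 0.02165822 0.0817    ]
btn tri [0.53475243 0.02107872 0.07997757]
yaw -0.2262139042636158
cam in tool [-0.00255338 -0.07659041 -0.16953602] axes
 [[ 9.99999679e-01  2.29434028e-04  7.68252086e-04]
 [-4.29079812e-04  9.62565277e-01  2.71049633e-01]
 [-6.77304773e-04 -2.71049875e-01  9.62565066e-01]]
```

```bash
cat >> h.py <<'E'
YAW=-0.2262; TL=0.314
# console pose: P(u-frame): world of console coords
B0=np.array([0.5343,0.0214,0.0817])  # test_top estimate
def axes(yaw=None):
    yaw=YAW if yaw is None else yaw
    xc=np.array([np.cos(yaw),np.sin(yaw),0]);yc=np.array([-np.sin(yaw),np.cos(yaw),0]);zc=np.array([0,0,1.])
    u=np.cos(TL)*xc+np.sin(TL)*zc; n=-np.sin(TL)*xc+np.cos(TL)*zc
    return xc,yc,zc,u,n
def rcd(u_,y_,n_):
    "rcd-centred face coords (y: rcd frame) -> world; n above breaker front"
    xc,yc,zc,u,n=axes()
    return B0+u*u_+yc*(y_+.024)+n*(n_-.007)
def RT(tilt=None):
    "tool: x=yc, z=-(n) with tilt"
    xc,yc,zc,u,n=axes(); t=TL if tilt is None else tilt
    uu=np.cos(t)*xc+np.sin(t)*zc; nn=-np.sin(t)*xc+np.cos(t)*zc
    return Ro.from_matrix(np.c_[yc,uu,-nn]).as_rotvec()
E
python3 - <<'E'
from h import *
from workcell import bot
r=RT()
for p in [rcd(-.0,0,.25),rcd(0,0,.10),rcd(0,-.03,.006),rcd(-.03,.012,.008),rcd(.20,.0,.1),rcd(.16,-.036,.13)]:
    print(p,bot.inverse_kinematics(p,r))
E
```

```text
[0.46654026 0.0616215  0.31281869] [-0.09857656 -0.43040326  1.96591013 -0.04087044  1.29469596 -1.43820295]
[0.51168987 0.05123083 0.17015283] [-0.11314924 -0.20334077  2.07472222 -0.04259079  0.95851434 -1.43874109]
[0.53325534 0.01548357 0.08074889] [-0.19091269 -0.0193615   2.10365177 -0.01609863  0.74354984 -1.52538285]
[0.51426663 0.0629515  0.07338514] [-0.08381335 -0.03870557  2.13976672 -0.06572946  0.73058147 -1.3862987 ]
[0.69706526 0.0085688  0.23192594] [-0.14946648  0.22368925  1.51905754 -0.02676592  1.08585828 -1.48532162]
[ 0.64288632 -0.01590358  0.24810449] [-0.20967443  0.07110533  1.65668155 -0.00572746  1.09985251 -1.5524799 ]
```

Run:
```python
from h import *
from workcell import bot
r=RT()
bot.goto(rcd(0,0,.25),r); print(bot.current_clock())
c=bot.read_camera("wrist"); cv2.imwrite("pics/w1.png",c["pixels"]); np.savez("w1.npz",**c)
bot.line_to(rcd(0,0,.11),max_speed=.15); print(bot.current_clock())
c=bot.read_camera("wrist"); cv2.imwrite("pics/w2.png",c["pixels"]); np.savez("w2.npz",**c)
for nm,q in dict(btn=(0,-.024,.007),up=(.0153,.012,.018)).items(): print(nm,proj(c,rcd(*q)))
```

```text
2.7667
3.9
btn [228.50030113 193.6988159 ]
up [270.28588811 214.63024812]
```

View pics/w1.png

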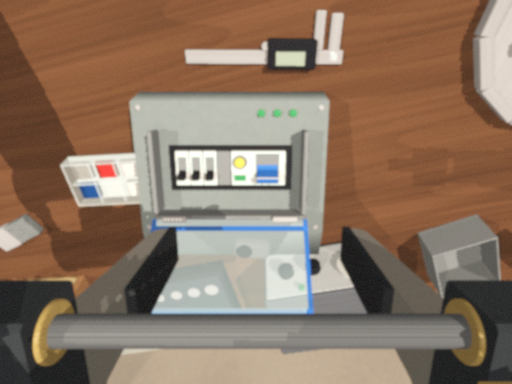

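View pics/w2.png

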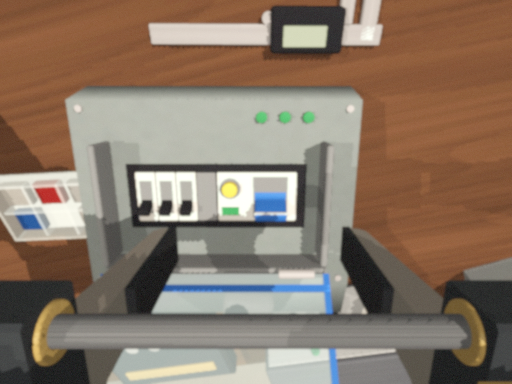

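Run:
```python
from h import *
for f in("w1","w2"):
    c=dict(np.load(f+".npz")); p=c["pixels"]; h=cv2.cvtColor(p,cv2.COLOR_BGR2HSV)
    m=cv2.inRange(h,(22,150,140),(34,255,255)); n,l,s,ce=cv2.connectedComponentsWithStats(m[:300,150:300].copy())
    i=1+s[1:,4].argmax(); q=ce[i]+[150,0]; print(f,q,s[i],onz(c,q,.0817))
    m=cv2.inRange(h,(95,120,90),(125,255,255))[:226,240:310]; n,l,s,ce=cv2.connectedComponentsWithStats(m); 
    if n>1:
        i=1+s[1:,4].argmax(); print("blue",s[i]+[240,0,0,0,0],ce[i]+[240,0])
c=dict(np.load("w2.npz")); cv2.imwrite("pics/w2z.png",cv2.resize(c["pixels"][80:290,60:370],None,fx=2.5,fy=2.5,interpolation=cv2.INTER_CUBIC))
for q in((76,91),(362,92)): print(onz(c,q,.044))
```

```text
Traceback (most recent call last):
ValueError: attempt to get argmax of an empty sequence
```

Run:
```python
from h import *
for f in("w1","w2"):
    c=dict(np.load(f+".npz")); p=c["pixels"]; h=cv2.cvtColor(p,cv2.COLOR_BGR2HSV)
    if f=="w2": print(p[189,230],h[189,230])
    m=cv2.inRange(h,(20,110,110),(34,255,255)); n,l,s,ce=cv2.connectedComponentsWithStats(m[140:230,210:260].copy())
    i=1+s[1:,4].argmax(); q=ce[i]+[210,140]; print(f,q,s[i],onz(c,q,.0817))
    m=cv2.inRange(h,(95,120,90),(125,255,255))[:226,240:310].copy(); n,l,s,ce=cv2.connectedComponentsWithStats(m); 
    if n>1:
        i=1+s[1:,4].argmax(); print("blue",s[i]+[240,0,0,0,0],ce[i]+[240,0])
c=dict(np.load("w2.npz")); cv2.imwrite("pics/w2z.png",cv2.resize(c["pixels"][80:290,60:370],None,fx=2.5,fy=2.5,interpolation=cv2.INTER_CUBIC))
for q in((72,92),(362,92)): print(onz(c,q,.044))
```

```text
w1 [239.03947368 162.15789474] [24 18 11  9 76] [0.53048431 0.02264572 0.0817    ]
blue [257 166  20  10 191] [266.94764398 170.51832461]
[115 251 255] [ 29 140 255]
w2 [229.03783784 189.2       ] [ 12  42  15  15 185] [0.52992941 0.02312331 0.0817    ]
blue [255 193  30  18 519] [269.69171484 201.74759152]
[ 0.43074369 -0.08740403  0.044     ]
[0.48474732 0.14780667 0.044     ]
```

View pics/w2z.png

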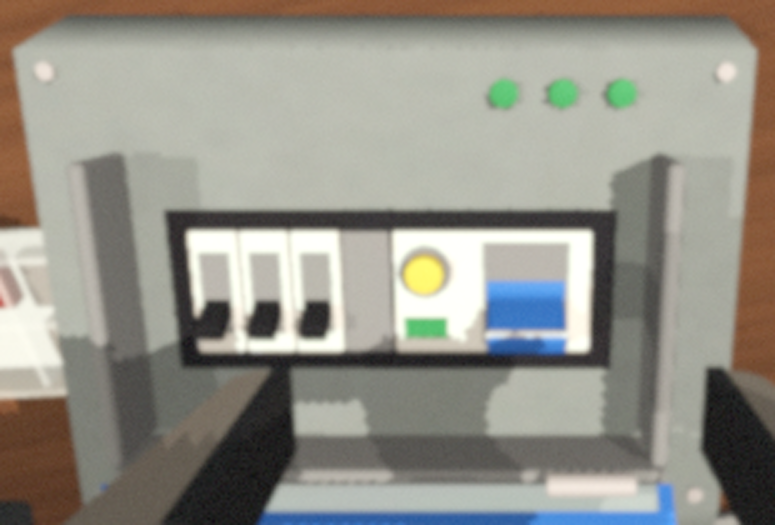

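Wrist views: button at (229,189), blue lever up at (255-285,193-226), MCBs at (145-185,207). They put the button about 4 mm nearer than the top camera does, so I weight towards the wrist. Next I press, with force feedback.

```bash
sed -i 's/^B0=.*/B0=np.array([0.5313,0.0226,0.0817])/' h.py
python3 - <<'E'
from h import *
from workcell import bot
n=axes()[4]
bot.line_to(rcd(0,-.03,.05),max_speed=.15)
bot.set_gripper(0,20)
c=bot.read_camera("wrist"); cv2.imwrite("pics/w3.png",c["pixels"])
bot.line_to(rcd(0,-.03,.013),max_speed=.08)
f0=bot.current_contact_force(); print("f0",f0@n, bot.current_clock())
d=.013
while d>-.001:
    d-=.001; bot.line_to(rcd(0,-.03,d),max_speed=.03)
    f=(bot.current_contact_force()-f0)@n; print(round(d,4),round(f,2),np.round(n@(bot.current_ee_pos()-rcd(0,-.03,0)),4))
    if f>5: break
bot.hold(.1)
c=bot.read_camera("wrist"); cv2.imwrite("pics/w4.png",c["pixels"])
print(bot.current_clock(),bot.current_contact_force()-f0)
E
```

```text
f0 0.8978800207847218 6.55
0.012 -1.61 0.0124
0.011 -1.42 0.011
0.01 -1.61 0.0099
0.009 -1.19 0.0089
0.008 -0.87 0.0079
0.007 -0.56 0.0069
0.006 -1.12 0.0059
0.005 -0.2 0.0049
0.004 -0.58 0.004
0.003 1.52 0.0031
0.002 3.27 0.0021
0.001 4.18 0.0011
-0.0 3.56 0.0001
-0.001 4.48 -0.0009
10.2 [-0.92640419  0.2865018   5.35660969]
```

View pics/w3.png

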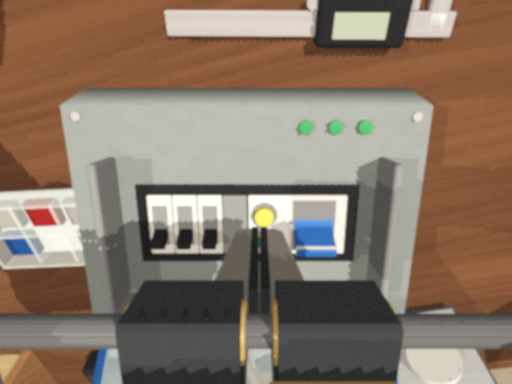

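View pics/w4.png

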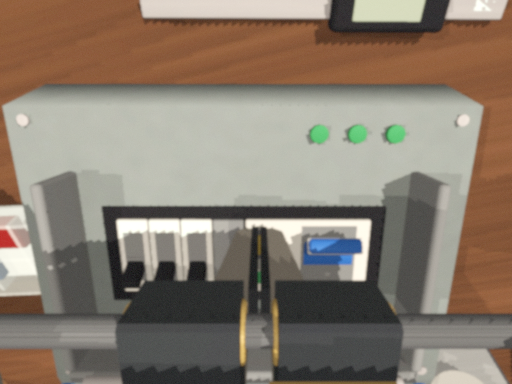

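Picture w4 shows the lever dropped (blue tip now forward at (308-362,238-265)). Button contact came 3 mm later than expected, so I shift the frame and then lift the lever.

```bash
cat >> h.py <<'E'
B0=B0-0.003*axes()[4]
E
python3 - <<'E'
from h import *
from workcell import bot
xc,yc,zc,u,n=axes()
bot.line_to(rcd(0,-.03,.045),max_speed=.12)
bot.line_to(rcd(-.042,.012,.045),max_speed=.15)
c=bot.read_camera("wrist"); cv2.imwrite("pics/w5.png",c["pixels"])
bot.line_to(rcd(-.042,.012,.008),max_speed=.1)
bot.hold(.1);f0=bot.current_contact_force(); print("f0",f0, bot.current_clock())
c=bot.read_camera("wrist"); cv2.imwrite("pics/w6.png",c["pixels"])
E
```

```text
f0 [-0.21419064  0.16931321  0.66858055] 11.925
```

View pics/w5.png

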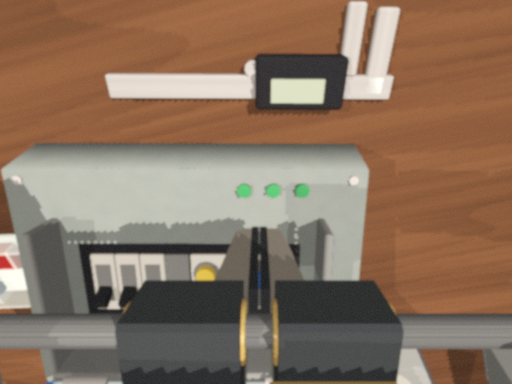

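View pics/w6.png

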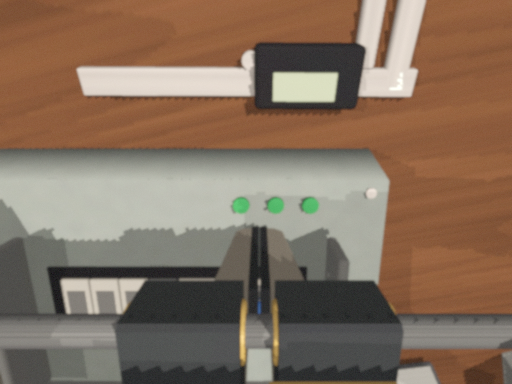

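The closed fingers are in front of the row, with no contact yet. Now I push up the slope.

Run:
```python
from h import *
from workcell import bot
xc,yc,zc,u,n=axes()
f0=bot.current_contact_force()
bot.line_to(rcd(-.034,.012,.008),max_speed=.08)
d=-.034
while d<.006:
    d+=.002 if d<-.010 else .001
    bot.line_to(rcd(d,.012,.008),max_speed=.05)
    F=bot.current_contact_force()-f0; f=-F@u; print(round(d,4),round(f,2),round(F@n,2),round(F@yc,2))
    if f>22 : break
bot.hold(.3); F=bot.current_contact_force()-f0;print(-F@u,(bot.current_ee_pos()-rcd(0,.012,0))@u,bot.current_clock())
```

```text
-0.032 0.51 1.19 0.22
-0.03 1.22 0.68 -0.85
-0.028 0.77 0.53 -0.41
-0.026 1.68 0.16 0.28
-0.024 1.03 0.05 0.34
-0.022 0.94 0.92 -0.22
-0.02 1.68 1.32 0.03
-0.018 3.18 1.22 0.76
-0.016 7.08 3.53 0.11
-0.014 6.3 5.45 0.27
-0.012 5.27 4.12 0.01
-0.01 5.48 3.67 -0.08
-0.009 4.64 3.5 0.19
-0.008 3.88 3.13 0.25
-0.007 3.98 3.11 0.53
-0.006 4.11 2.94 1.47
-0.005 3.76 2.47 -0.32
-0.004 4.61 2.88 -0.97
-0.003 7.71 4.91 0.85
-0.002 6.26 5.03 0.2
-0.001 8.44 6.22 0.1
0.0 8.9 8.22 0.56
0.001 10.92 11.09 -0.27
0.002 7.57 3.83 -0.3
0.003 6.77 3.64 0.85
0.004 5.82 3.03 0.84
0.005 4.0 0.27 1.75
0.006 6.3 0.66 1.33
6.415280668624906 0.00556486569354735 19.525
```

Run:
```python
from h import *
from workcell import bot
xc,yc,zc,u,n=axes()
d=.006
while d<.016:
    d+=.001
    bot.line_to(rcd(d,.012,.008),max_speed=.05)
    F=bot.current_contact_force(); f=-F@u; print(round(d,4),round(f,2),round(F@n,2),round(F@yc,2))
    if f>18 : break
bot.hold(.2); F=bot.current_contact_force();print(-F@u,(bot.current_ee_pos()-rcd(0,.012,0))@u,bot.current_clock())
c=bot.read_camera("scene"); cv2.imwrite("pics/s2.png",cv2.resize(c["pixels"][150:260,180:330],None,fx=5,fy=5,interpolation=cv2.INTER_CUBIC))
```

```text
0.007 6.74 -1.34 -0.4
0.008 5.86 0.34 -0.39
0.009 7.93 2.32 -0.11
0.01 10.63 3.77 0.18
0.011 12.42 6.97 0.12
0.012 15.05 9.57 -0.56
0.013 16.84 11.88 -1.14
0.014 18.84 14.8 -0.9
18.79713738928141 0.008094457905423529 21.725
```

View pics/s2.png

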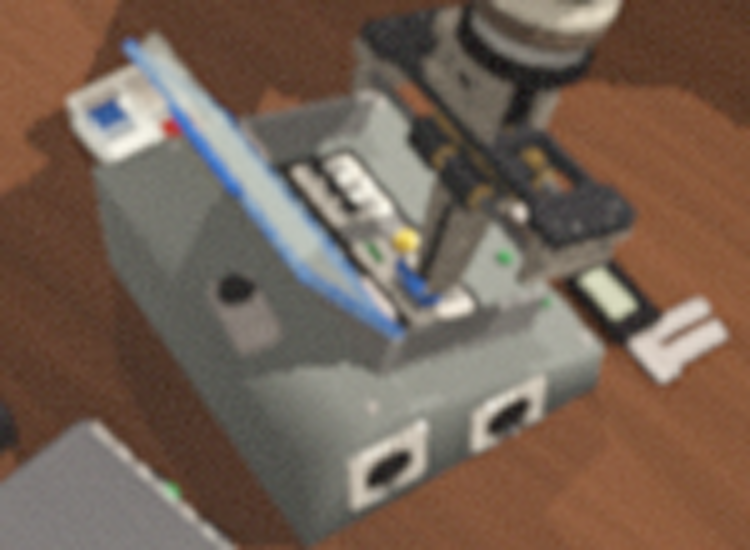

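It has hit the stop at a clear force rise, and the lever looks up. I'll back off and check.

Run:
```python
from h import *
from workcell import bot
bot.line_to(rcd(-.008,.012,.010),max_speed=.1)
bot.line_to(rcd(-.01,-.02,.12),max_speed=.2)
c=bot.read_camera("wrist"); cv2.imwrite("pics/w7.png",c["pixels"]); np.savez("w7.npz",**c)
print(bot.current_clock())
```

```text
22.925
```

View pics/w7.png

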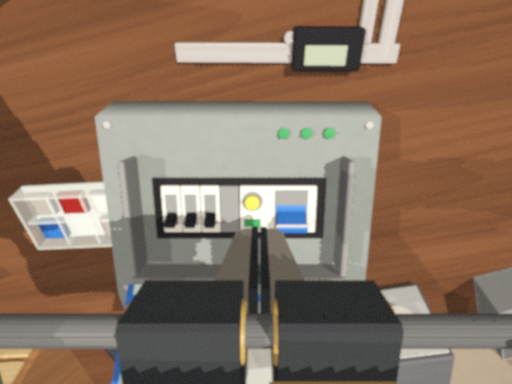

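Lever is up and latched (blue at (275-307,205-235)), button out at (252,202), MCBs still up. Now the flap geometry, from the first images.

Run:
```python
from h import *
from scipy.optimize import brentq
from workcell import bot
c=bot.read_camera("top"); s=bot.read_camera("scene"); w=dict(np.load("w1.npz")); w2=dict(np.load("w2.npz"))
xc,yc,zc,u,n=axes()
O=rcd(0,-.036,-.004) # face point under row centre, console y=0
z=lambda x,y:(185+(x+.5)/5-.5,125+(y+.5)/5-.5)
def onpl(cam,px,P,nn):
    o,d=ray(cam,px); return o+d*((P-o)@nn)/(d@nn)
for nm,cam,px in(("topL",c,z(150,190)),("topR",c,z(460,238)),("w1L",w,(309,223)),("w1R",w,(152,223)),("w2R",w2,(172,272))):
    X=onpl(cam,px,O+.034*n,n)-O; print(nm,"u",X@u,"y",X@yc)
for px in((z(153,48)),z(490,98),z(325,50)):
    X=onpl(c,px,O,yc) if 0 else None
    o,d=ray(c,px)
    # print u,n at several y-plane
    for y in(.098,-.098,0):
        P=o+d*((O+yc*y-o)@yc)/(d@yc) if abs(d@yc)>.02 else None
for uh in(.048,.053,.058):
  H=O+u*uh+n*.034
  for th in(2.35,2.45,2.55,2.65):
    e=-np.cos(th)*u+np.sin(th)*n
    a=[(proj(c,H+yc*y+e*r)-[185,125])*5 for y,r in((.098,.113),(-.098,.113),(0,.125))]
    b=[(proj(s,H+yc*y+e*r)-[180,150])*5 for y,r in((.098,.113),(-.098,.113),(.098,0),(-.098,0))]
    print(uh,th,np.round(a).astype(int).tolist(),np.round(b).astype(int).tolist())
```

```text
topL u 0.07171532699462849 y 0.09729257346218669
topR u 0.07173848318769141 y -0.09550710232766274
w1L u 0.07398685327669785 y 0.10076063881303772
w1R u 0.07394419219222277 y -0.09902129596962318
w2R u 0.0669742880644382 y -0.036699709447893025
0.048 2.35 [[142, 95], [481, 147], [313, 106]] [[358, 255], [174, 26], [436, 328], [260, 111]]
0.048 2.45 [[146, 82], [482, 134], [316, 91]] [[342, 270], [160, 39], [436, 328], [260, 111]]
0.048 2.55 [[150, 71], [484, 122], [318, 79]] [[326, 286], [146, 54], [436, 328], [260, 111]]
0.048 2.65 [[153, 62], [485, 112], [321, 68]] [[313, 302], [134, 69], [436, 328], [260, 111]]
0.053 2.35 [[143, 86], [482, 138], [314, 97]] [[350, 257], [166, 27], [429, 330], [253, 112]]
0.053 2.45 [[147, 73], [484, 125], [317, 83]] [[334, 272], [152, 41], [429, 330], [253, 112]]
0.053 2.55 [[151, 62], [485, 113], [320, 70]] [[318, 288], [139, 55], [429, 330], [253, 112]]
0.053 2.65 [[155, 53], [486, 104], [322, 60]] [[304, 304], [127, 70], [429, 330], [253, 112]]
0.058 2.35 [[145, 78], [484, 129], [315, 88]] [[342, 260], [159, 28], [422, 332], [247, 113]]
0.058 2.45 [[149, 65], [485, 116], [318, 74]] [[325, 275], [144, 42], [422, 332], [247, 113]]
0.058 2.55 [[152, 54], [486, 105], [321, 62]] [[310, 290], [131, 56], [422, 332], [247, 113]]
0.058 2.65 [[156, 45], [487, 95], [324, 51]] [[296, 306], [119, 71], [422, 332], [247, 113]]
```

```bash
cat >> h.py <<'E'
UH=.070
def fc(u_,n_):  # centre y=0 of console, n above face
    return rcd(u_,-.036,n_-.004)
def flap_wp(th):
    if th>=np.pi/2: return fc(UH-.125*np.cos(th)+.010,.034+.125*np.sin(th)-.030)
    return fc(UH-.095*np.cos(th)+.010+.002*np.sin(th),.034+.095*np.sin(th)+.002*np.cos(th))
E
python3 - <<'E'
from h import *
from workcell import bot
r=RT()
P=[fc(.0,.21),fc(.195,.20),fc(.195,.092)]+[flap_wp(t) for t in np.linspace(2.42,0,16)]
print(all(bot.inverse_kinematics(p,r) is not None for p in P))
bot.line_to(P[0],max_speed=.2); bot.line_to(P[1],max_speed=.2); 
bot.line_to(P[2],max_speed=.15)
print(bot.current_clock(),bot.current_contact_force())
c=bot.read_camera("scene"); cv2.imwrite("pics/s3.png",cv2.resize(c["pixels"][100:250,150:350],None,fx=4,fy=4,interpolation=cv2.INTER_CUBIC))
c=bot.read_camera("wrist"); cv2.imwrite("pics/w8.png",c["pixels"])
E
```

```text
True
25.6083 [ 0.74781481 -0.47349219  0.08670523]
```

View pics/s3.png

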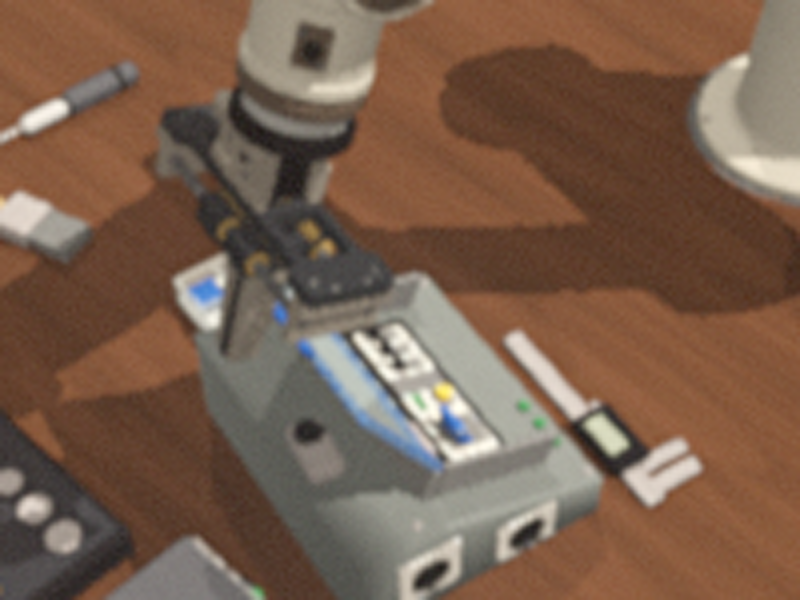

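View pics/w8.png

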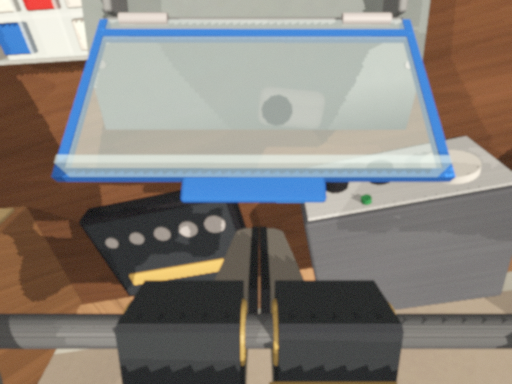

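The fingertips (258,230) are behind the tab (182-325, 178-201) and centred. I sweep the first part and check.

Run:
```python
from h import *
from workcell import bot
f0=bot.current_contact_force()
for t in (2.42,2.25,2.05,1.85,1.65):
    bot.line_to(flap_wp(t),max_speed=.1)
    F=bot.current_contact_force()-f0; print(t,np.round(F,1),round(bot.current_clock(),2))
c=bot.read_camera("scene"); cv2.imwrite("pics/s4.png",cv2.resize(c["pixels"][100:250,150:350],None,fx=4,fy=4,interpolation=cv2.INTER_CUBIC))
c=bot.read_camera("wrist"); cv2.imwrite("pics/w9.png",c["pixels"])
```

```text
2.42 [3.2 0.3 4.9] 26.07
2.25 [ 1.6 -0.7  1.8] 26.43
2.05 [ 0.1 -0.1 -1. ] 26.83
1.85 [ 0.7 -0.1  0.3] 27.23
1.65 [0.4 0.1 0.4] 27.63
```

View pics/s4.png

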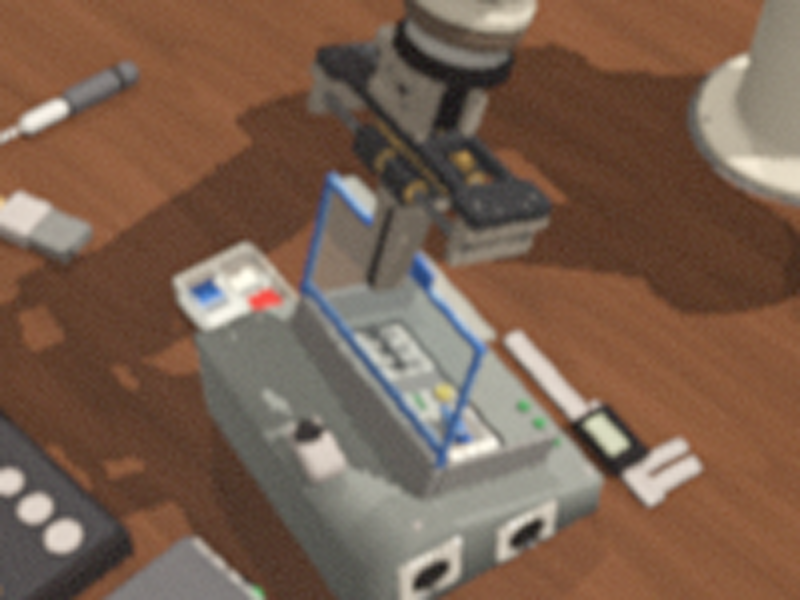

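View pics/w9.png

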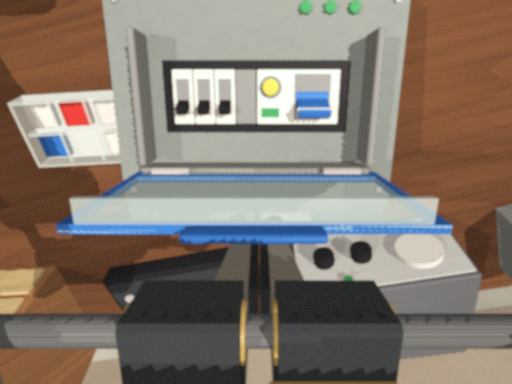

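The flap is following and near upright, with the finger behind it, and the RCD lever is still up. I continue to shut.

Run:
```python
from h import *
from workcell import bot
n=axes()[4]
for t in (1.5,1.3,1.1,.9,.7,.5,.35,.2,.1,.03):
    bot.line_to(flap_wp(t),max_speed=.1)
    F=bot.current_contact_force(); print(t,np.round(F,1),round(bot.current_clock(),2))
    if np.linalg.norm(F)>18: break
c=bot.read_camera("scene"); cv2.imwrite("pics/s5.png",cv2.resize(c["pixels"][100:250,150:350],None,fx=4,fy=4,interpolation=cv2.INTER_CUBIC))
c=bot.read_camera("wrist"); cv2.imwrite("pics/w10.png",c["pixels"])
```

```text
1.5 [ 0.3 -0.3  0.7] 28.03
1.3 [ 0.9  0.4 -0.2] 28.38
1.1 [-0.2  0.1  0.3] 28.72
0.9 [ 1.1 -1.2 -0.1] 29.06
0.7 [-0.2  0.6 -0.3] 29.4
0.5 [-0.1  0.4 -0.9] 29.74
0.35 [-0.7  0.2 -0.4] 30.03
0.2 [ 0.5 -0.5 -0.4] 30.32
0.1 [ 0.2  0.2 -0.3] 30.57
0.03 [-0.   0.2 -0.6] 30.82
```

View pics/s5.png

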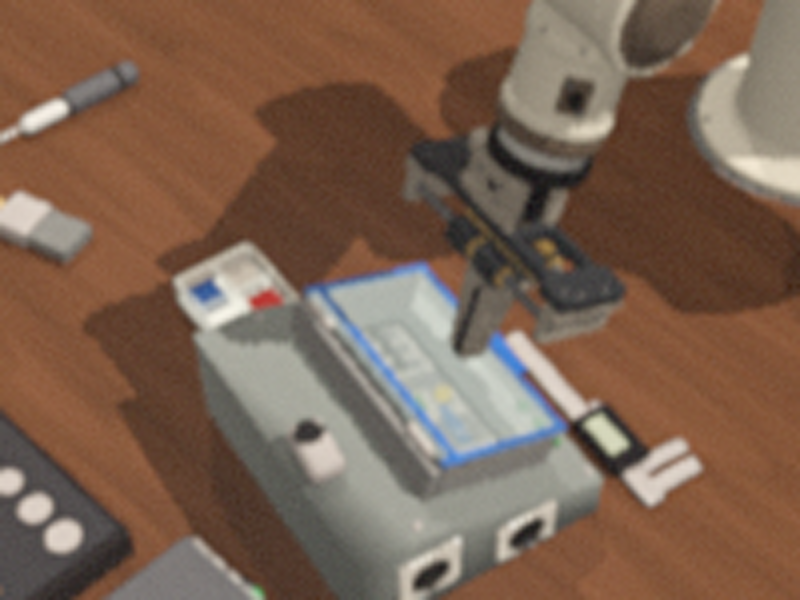

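View pics/w10.png

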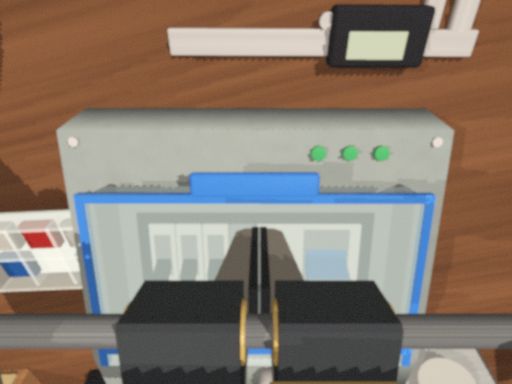

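The flap is almost down. I press until it is firm.

Run:
```python
from h import *
from workcell import bot
xc,yc,zc,u,n=axes()
p=bot.current_ee_pos(); 
for k in range(1,15):
    bot.line_to(p-n*.0015*k,max_speed=.04)
    F=bot.current_contact_force()@n; print(k,round(F,1),round((bot.current_ee_pos()-p)@n,4))
    if F>14: break
bot.hold(.2); print(bot.current_clock(), bot.current_contact_force())
bot.line_to(bot.current_ee_pos()+n*.04,max_speed=.1)
bot.line_to(bot.current_ee_pos()+n*.09,max_speed=.2)
c=bot.read_camera("scene"); cv2.imwrite("pics/s6.png",cv2.resize(c["pixels"][100:250,150:350],None,fx=4,fy=4,interpolation=cv2.INTER_CUBIC))
c=bot.read_camera("wrist"); cv2.imwrite("pics/w11.png",c["pixels"]);np.savez("w11.npz",**c);print(bot.current_clock(), bot.current_contact_force())
```

```text
1 4.2 -0.0011
2 23.7 -0.0014
31.625 [-13.01834437   1.00619904  20.61494362]
32.8917 [0.51362631 0.58480147 0.21982512]
```

View pics/s6.png

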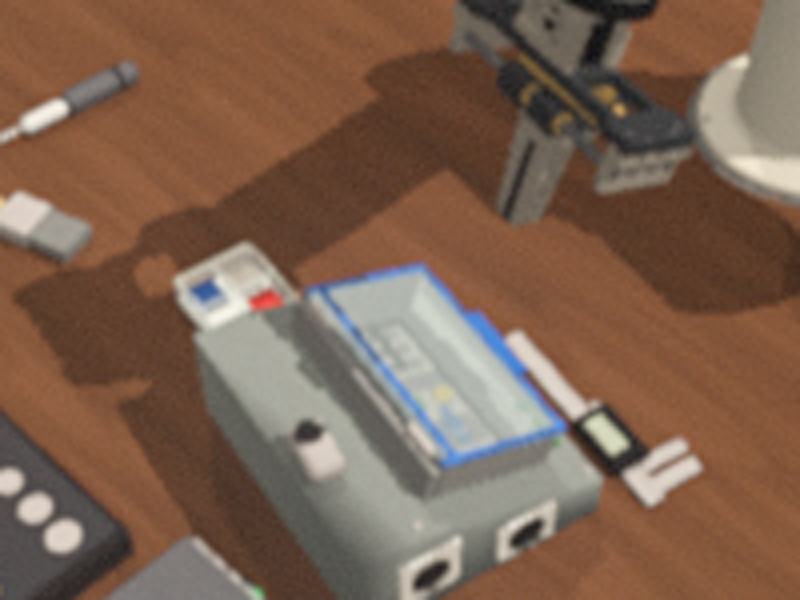

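View pics/w11.png

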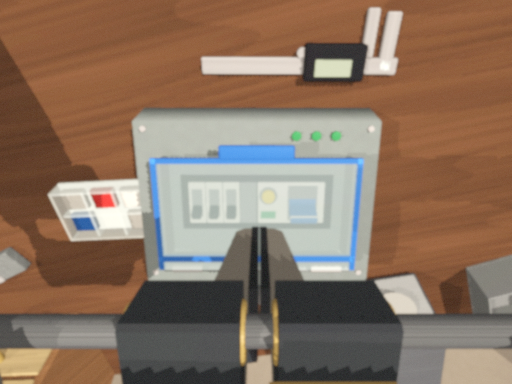

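The press met a hard stop, so the flap is seated. Through it the lever reads up (blue at (288-318,197-220)), the button out and the MCBs up. The arm is clear, so I'm handing in.

Run:
```python
from workcell import bot
bot.job_done(); print(bot.current_clock())
```

```text
the job is handed in; nothing more can be done
the job is handed in; nothing more can be done
```

The earth-leakage test is done and handed in at about 33 s of the 51 s allowed. No verdict comes back, so this rests on my own force readings and pictures.

- **Test button:** I pressed it with the closed fingertips until the blue lever dropped, and the wrist picture confirmed the drop. The force at full press was about 5 to 6 N.
- **Lever:** I pushed it up from the front until it met the stop at about 19 N. After I backed off it stayed up, with the button out.
- **Flap:** I swung it over from behind its tab and pressed it onto the surround, where it met a hard stop at about 24 N.

**Last checks:** the final pictures show the flap seated on the surround. Through it the blue lever is up, the button out and the three small breakers up. The loose things in view (loupe, caliper, stones box) look unmoved. The arm stands well clear, with no contact force beyond noise.

**Disagreements:** the top and wrist cameras differed by about 4 mm on the button's position. The button also met the fingers about 3 mm lower than calculated. The lever met them about 10 mm further up the slope than expected. I allowed for these with force feedback.

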